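# Shut the transit tote and snap its locking cap home

### The arm

A 6-joint arm with a two-finger parallel gripper is mounted at the origin on the work surface. World frame = base frame: x ahead of the robot, y to its left, z up, the work surface at z = 0. Lengths are in m, angles in rad, forces in N, time in s.
With the tool pointing down it reaches from about 0.3 to 1 m from the base axis. Payload 5.1 kg.
Tool frame: the origin (TCP) lies on the mounting face of the last link; the fingertips stand 190 mm ahead of it and the grasp point (between the pads) lies 171 mm ahead of it; x points along the fingers, y is the direction in which the jaws open and shut, and the axes are right-handed (so a half turn about x gives the same grasp; the last joint's range is limited). The gripper opens to 95 mm and grips with 3 to 60 N. Pads are 20 mm wide; open, the fingers measure 119 mm over their backs; the gripper's body (75 mm by 180 mm) begins 59 mm behind the grasp point.
Start: joints at [-1.42, 0.124, 1.65, -0, 1.367, -0.083], TCP at [0.151, -0.632, 0.405] pointing down, gripper open.
Joint ranges: [-2.61, 2.61], [-1.02, 2.33], [0.03, 2.71], [-1.35, 4.49], [0.32, 2.68], [-2.91, 2.91]. Speed limits (rad/s): [2.57, 2.57, 3.14, 3.14, 3.14, 3.14].

### API

Orientations are given as [roll, pitch, yaw] about the fixed x, y, z axes, in that order (R = Rz(yaw) Ry(pitch) Rx(roll)).
In Python, from rig import manip gives the robot as it stands.
- The arm moves only by the tool send_rows, never from a script. Its argument "commands" is a list of rows, each a list of 3 entries, a list of its own where there are three numbers: the shift along the tool's x, y, z normalised to -1 to 1, where 1 is 0.15 m, then the turn, a rotation vector about the tool's x, y, z normalised to -1 to 1, where 1 is 180 degrees, then the closure, from -1 (fully open) to 1 (shut), so that 0 is half open. In form: [[[x, y, z], [ax, ay, az], grip], ...]. A call has 1 to 10 rows; each row is the pose to reach, as a shift and turn from the pose measured when the call began, along the tool's axes at that moment, turning the shorter way round; what a row does not reach only later rows make up. A row lasts 1/12 s, in which the tool goes at most 41.7 mm and 7.16 degrees, less where a joint would pass 70% of its speed; a pose out of reach is approached as far as the arm can. A call with a number of a shift or a turn outside -1 to 1 is refused whole. A call with a gripper value outside its range is refused whole. The fingers move at their own pace and stop on an object; "force" is the grip in N (left out, the last holds). Time passes only in rows, so rows that repeat a pose let the fingers close. It gives the time, the measured TCP pose, the force and the opening at its end, in the units of the state.
- manip.read_state(): the state, without advancing time (a new reading comes with each control period).
- manip.grab_frame(name): name is "side" or "top" or "wrist"; returns the picture (400x640x3 uint8, blue, green, red); there is no depth.
- manip.get_calibration(name): a dict with "camera_matrix" (3x3 intrinsics, pixels), "R" (3x3) and "t" (3): a world point X has camera coordinates R X + t. Camera axes: x right, y down, z forward; pixel columns grow to the right and rows downward; lengths in m; the calibration is good to about 2 mm. A picture is of the moment at which its call begins: read the wrist's pose just before it. get_calibration takes no time and is no camera call; for the wrist camera it gives the pose at the moment of the call.
- manip.hand_in(): hands the job in, once; it reports no verdict.
The state is a dict: "time": time; "joint_positions": joint angles; "dq": joint speeds; "joint_torque": joint torques, N m; "tcp_pos": TCP position; "tool_rot": TCP orientation; "wrist_force": force on the tool from outside, world axes, zero at the start; "torque": the same for the moment, N m; "finger_gap": finger opening in m.
Only numpy, scipy, OpenCV 4.12 (cv2) and the standard library are available. Lean on these libraries where they do the work, as an engineer would, in place of code of your own. Each camera call takes 0.05 s, during which the arm holds its last target.

### The job

Lower the grey lid of the blue transit tote gently until it lies fully shut, then put the red snap cap over the stud that comes up through the lid's eye and press it down until it clicks. Keep pressing after the click, squash the black rubber gasket right down, and finish while still holding the cap pressed down with the fingers: do not let go. Leave everything else on the bench where it is.

Things in the scene. Friction and masses are not known exactly. Their poses are not given: they have to be found in the camera images.
- tote: blue open-topped plastic tote, 180 (x) by 240 (y) by 90 mm high, fixed to the bench; origin at the centre of its underside on the bench, x axis from its front (stud side) to its back (hinge side), z up. Only its position and yaw change from run to run. A lug on its front carries the stud.
- stud_tip (a point): top of the upright steel stud fixed to the tote's front lug, in tote frame at (-115, 0, 137) mm. Its tip is a cone, 7 mm across at the top and 14 mm across from 10 mm below the top down; 20 mm below the top is the middle of a springy brass bulge 24 mm across; the shank below is 12 mm thick.
- lid (a joint): angle of the grey lid about its hinge along the tote's back edge, in rad: 0 fully shut on its stop, 0.5 to 1.0 at the start, growing as it opens. Stiff hinge: the lid stays where it is left and needs about 2 to 6 N pushed down on its outer face. The lid is 8 mm thick, 244 mm wide, and reaches 183 mm from the hinge, plus a round eye of 54 mm diameter at the middle of its free edge.
- lid_hinge (a point): middle of the lid's hinge line; in tote frame at (90, 0, 90) mm. It turns with the lid: x in line with the lid's underside, pointing away from its free edge, y along the hinge line, z square to the lid, outwards (up when shut).
- lid_mid (a point): point on the outer (upper) face of the lid, on its middle line, 140 mm from the hinge: a good place to push; moves with the lid; same axes as lid_hinge.
- lid_eye (a point): centre of the eye in the lid, at the level of the lid's outer face, 205 mm from the hinge; moves with the lid, same axes. The eye's hole is 29 mm across; with the lid shut the stud stands up through it. It carries the black gasket, a ring of 44 mm diameter that stands 10 mm above the lid's outer face.
- gasket (a joint): how far the black rubber gasket on the lid's eye is squashed, in m: 0 free, 0.005 right down on its stop (takes about 7.5 N beyond any snap force; more force only loads the stop).
- cap: red round snap cap, loose, upright on the bench, mouth down: knob 38 mm diameter and 42 mm high overall, with a flange 48 mm across and 3 mm thick at the bottom; closed flat top with a white dot; mouth 19 mm across, hollow 37 mm deep. About 50 g. Origin at the centre of its underside, z up. It lies left or right of the tote.
- tape: roll of brown packing tape lying flat, 90 mm across, 48 mm high, loose; origin at the centre of its underside. Lies on the side of the tote where the cap is not. Bystander.
- cutter: yellow box cutter, 140 mm long, 18 mm high, loose, in front of the tote; origin at its underside. Bystander.
- sanitiser: clear bottle with white cap, 60 mm across, 160 mm high, loose; origin at the centre of its underside. Bystander.
- carton: small cardboard box 130 by 100 by 70 mm, loose; origin at the centre of its underside. Bystander.
- pens: black pen cup, 72 mm across, 130 mm high with pens, loose, far left. Bystander.
- cap_home (a point): point on the stud's axis, in tote frame at (-115, 0, 103) mm: where the cap's origin lies when fully home. Going down, with the cap centred to about 2 mm, snap resistance starts 20 mm above here, peaks at about 10 to 16 N some 18 mm above and is gone (the click) by 14 mm above; the gasket is met 5 mm above. Let go, a clicked cap stays on but rises some 4 mm.
Not all that is in view belongs to the job. Of the things that look like the cap, take the one that is farthest to the robot's left at the start.

How it is judged:
By the outcome, as a careful person would: the job done as asked, in the order asked, and still so for the second after the job is handed in, while the arm keeps its last pose, push and grip.
It also fails if it takes over 64 s, if anything falls off the work surface, if the arm or the gripper's body presses on something with over 40 N, if the wrist force passes 120 N, or if a joint passes its speed limit or range.

## Working session

There is one attempt and no reset: what is moved stays moved. The work goes in short steps, Python scripts to look and compute and a tool call to move; the robot and the scene stay as the last step left them, time stands still between calls to the robot, and variables do not carry over. Pictures are saved under pics/ and viewed, and the job is handed in when it is done.

Besides the shell and the picture viewer there is one more tool, called after "Emit:" by a JSON object that holds its "name" and its "arguments". send_rows: Moves the arm, as the interface text tells. Its arguments: {"type":"object","properties":{"commands":{"type":"array"},"force":{"type":"number"}},"required":["commands"]}

```bash
ls; mkdir -p pics; python3 - <<'E'
from rig import manip
import cv2
s=manip.read_state();print(s)
for n in("side","top","wrist"):
    cv2.imwrite(f"pics/{n}0.png",manip.grab_frame(n)); c=manip.get_calibration(n);print(n,c)
E
```

```text
pics
{'time': 0.0, 'joint_positions': array([-1.41963351e+00,  1.24497260e-01,  1.65167172e+00, -3.76248920e-06,
        1.36747546e+00, -8.25906427e-02]), 'dq': array([ 6.04460356e-05, -2.91409688e-05, -1.32318319e-03,  1.07853383e-03,
        8.69408689e-04, -2.87247031e-04]), 'joint_torque': array([ 8.93552406e-04, -4.17602634e+01, -3.59931350e+01,  7.74398376e-02,
        4.92017227e-02, -1.79942626e-04]), 'tcp_pos': array([ 0.15049954, -0.63208124,  0.40349306]), 'tool_rot': array([-1.65159175,  1.56874454,  1.72375513]), 'wrist_force': array([-1.1038427 ,  0.02264037, -0.16519107]), 'torque': array([ 0.00595798, -0.01303516, -0.02618426]), 'finger_gap': 0.09484263832453053}
side {'camera_matrix': array([[433.04834526,   0.        , 319.52257279],
       [  0.        , 433.04834526, 199.53508594],
       [  0.        ,   0.        ,   1.        ]]), 'R': array([[-0.6960684 , -0.71788648,  0.01130428],
       [-0.50960356,  0.48290221, -0.71211633],
       [ 0.50575983, -0.50144238, -0.70197047]]), 't': array([0.42061686, 0.33764384, 0.97177809])}
top {'camera_matrix': array([[433.52573839,   0.        , 322.04299538],
       [  0.        , 433.52573839, 197.67778115],
       [  0.        ,   0.        ,   1.        ]]), 'R': array([[-0.01957204, -0.99966023,  0.01721501],
       [-0.99805557,  0.01851569, -0.05951687],
       [ 0.0591779 , -0.01834641, -0.99807885]]), 't': array([0.0351313 , 0.57044445, 1.22586893])}
wrist {'camera_matrix': array([[320.65198197,   0.        , 320.14073599],
       [  0.        , 320.65198197, 200.52225544],
       [  0.        ,   0.        ,   1.        ]]), 'R': array([[ 0.23118024, -0.97290825, -0.00228729],
       [-0.94077372, -0.22414253,  0.25437165],
       [-0.24799296, -0.05665388, -0.96710384]]), 't': array([-0.64866251, -0.02794281,  0.39117295])}
```

View pics/top0.png

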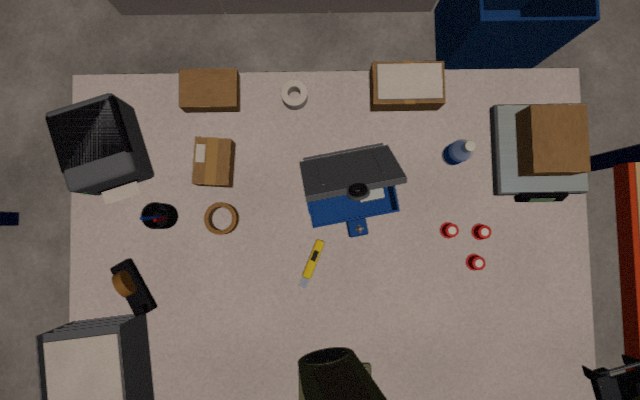

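View pics/side0.png

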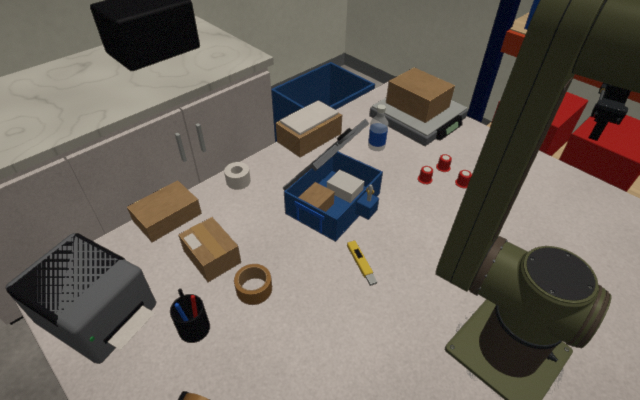

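Top view: three red cap-like things at about (450,230), (482,232) and (476,262). The robot's left (+y) is image left, so (450,230) fits. The stud is near (360,229), the lid is open and the tote is yawed slightly.

```bash
cat > h.py <<'E'
import numpy as np, cv2
from rig import manip
from scipy.spatial.transform import Rotation as Ro
def ray(c,u,v):
    d=np.linalg.inv(c["camera_matrix"])@[u,v,1.]; R=np.array(c["R"]);t=np.array(c["t"])
    return -R.T@t, R.T@d
def onz(c,u,v,z):
    o,d=ray(c,u,v); return o+d*(z-o[2])/d[2]
def proj(c,X):
    p=np.array(c["camera_matrix"])@(np.array(c["R"])@np.asarray(X)+c["t"]); return p[:2]/p[2]
def tri(a,ua,b,ub):
    o1,d1=ray(a,*ua);o2,d2=ray(b,*ub)
    s=np.linalg.lstsq(np.stack([d1,-d2],1),o2-o1,rcond=None)[0]
    p,q=o1+s[0]*d1,o2+s[1]*d2
    return (p+q)/2,np.linalg.norm(p-q)
E
python3 - <<'E'
from h import *
for n in("top","side"):
    im=cv2.imread(f"pics/{n}0.png");c=manip.get_calibration(n)
    hsv=cv2.cvtColor(im,cv2.COLOR_BGR2HSV)
    m=cv2.inRange(hsv,(0,120,80),(8,255,255))|cv2.inRange(hsv,(172,120,80),(180,255,255))
    N,l,st,ce=cv2.connectedComponentsWithStats(m)
    for i in range(1,N):
        if st[i,4]>60: print(n,st[i],ce[i].round(1),onz(c,*ce[i],.02).round(3))
    m=cv2.inRange(hsv,(100,150,60),(115,255,255))
    N,l,st,ce=cv2.connectedComponentsWithStats(m)
    for i in range(1,N):
        if st[i,4]>100: print(n,'blue',st[i],ce[i].round(1))
im=cv2.imread("pics/top0.png")
a=cv2.resize(im[130:250,290:410],None,fx=5,fy=5,interpolation=cv2.INTER_CUBIC);cv2.imwrite("pics/t_tote.png",a)
a=cv2.resize(im[210:280,430:500],None,fx=8,fy=8,interpolation=cv2.INTER_CUBIC);cv2.imwrite("pics/t_caps.png",a)
im=cv2.imread("pics/side0.png")
a=cv2.resize(im[115:245,270:480],None,fx=3.8,fy=3.8,interpolation=cv2.INTER_CUBIC);cv2.imwrite("pics/s_tote.png",a)
E
```

```text
top [628 162  12 187 960] [634.8 236. ] [ 0.444 -0.874  0.02 ]
top [440 222  19  16 141] [448.  229.7] [ 0.472 -0.334  0.02 ]
top [472 224  19  16 146] [480.5 231.5] [ 0.465 -0.427  0.02 ]
top [466 254  19  16 149] [474.6 261.9] [ 0.379 -0.407  0.02 ]
top blue [480   0 120  21 784] [524.7  15. ]
top blue [ 308  186   91   51 2002] [348.8 211. ]
side [507  30  18   8  65] [515.6  33.3] [ 0.792 -1.519  0.02 ]
side [ 546   92   94   72 2896] [594.9 129.7] [ 0.198 -0.977  0.02 ]
side [436 155  16  17 106] [444.4 164.1] [ 0.46  -0.423  0.02 ]
side [418 166  15  18 115] [425.9 175.7] [ 0.467 -0.332  0.02 ]
side blue [272  63  75  45 313] [296.6  86.1]
side blue [330  76  44  32 170] [353.1  93.5]
side blue [369 131  17  15 189] [377.1 138.6]
side blue [ 285  158   97   70 1281] [338.  193.5]
side blue [294 200  31  33 226] [308.8 212.5]
```

View pics/t_tote.png

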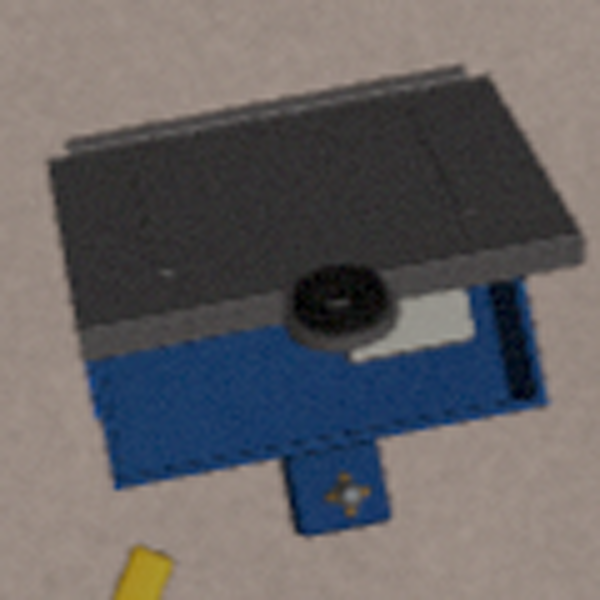

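View pics/t_caps.png

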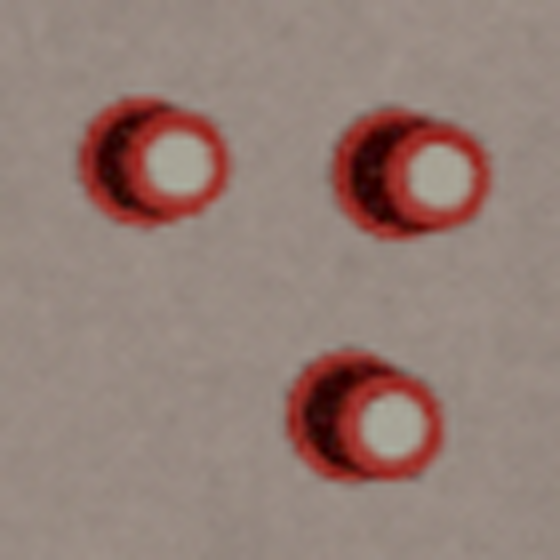

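View pics/s_tote.png

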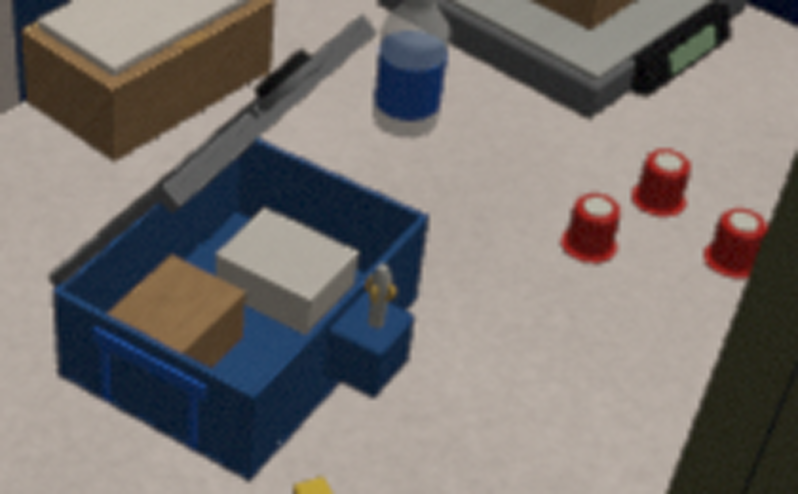

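View pics/wrist0.png

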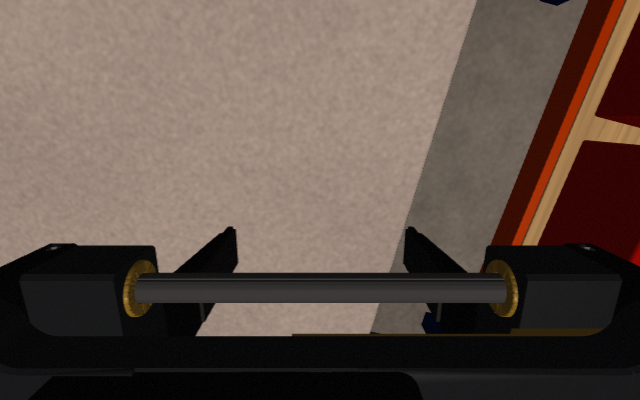

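The three look-alikes at (452,230), (484,232) and (478,262) are identical red caps. The crop confirms that (452,230) is the leftmost. The stud tip is at (359.6,228.4) in top and (370,185) in side.

```bash
python3 - <<'E'
from h import *
T=manip.get_calibration("top");S=manip.get_calibration("side")
t=lambda x,y,x0=290,y0=130,s=5:(x0+(x+.5)/s-.5,y0+(y+.5)/s-.5)
sd=lambda x,y:t(x,y,270,115,3.8)
print("cap dot top z.042",onz(T,*t(180,163,430,210,8),.042),"side",onz(S,*sd(600,206),.042))
print("cap flange base top", onz(T,*t(146,162,430,210,8),.002))
print("others",[onz(T,*t(x,y,430,210,8),.042).round(3) for x,y in((440,174),(392,425))])
st=onz(T,*t(350,494),.137);print("stud",st,onz(S,*sd(381,267),.137),tri(T,t(350,494),S,sd(381,267)))
FL=onz(T,*t(117,488),.09);FR=onz(T,*t(549,404),.09);print(FL,FR,np.linalg.norm(FL-FR))
v=FL-FR;yaw=np.arctan2(v[1],v[0])-np.pi/2;print("yaw",yaw)
m=(FL+FR)/2; ex=np.array([np.cos(yaw),np.sin(yaw),0]);ey=np.array([-ex[1],ex[0],0])
print("centre by front rim",m+ex*.09,"stud",st+.115*ex)
print("front side-view", onz(S,*sd(250,397),.09),onz(S,*sd(427,217),.09))
print("side rear corners",onz(S,*sd(56,287),.09))
hin=m+ex*.18
# lid right free corner outer
for n,p,q in(("freeR",(583,238),(372,20)),):
    X,e=tri(T,t(*p),S,sd(*q));d=X-hin;print(n,X,e,"x",d@ex,"y",d@ey,"z",d[2],np.arctan2(d[2],-d@ex),np.hypot(d[2],d@ex))
def edge(p,al): # top pix of lid free outer edge mid for angle
    pass
for al in np.arange(.5,1.01,.1):
    def P(l,y,h): return hin-ex*(l*np.cos(al)-h*np.sin(al)*-1*-1)+ey*y+np.array([0,0,l*np.sin(al)+h*np.cos(al)])
    print(al,[((proj(T,P(.183,y,.008))-[290,130]+.5)*5).round(0) for y in(.122,-.122)],((proj(T,P(.205,0,.018))-[290,130]+.5)*5).round(0),((proj(S,P(.183,-.122,.008))-[270,115]+.5)*3.8).round(0))
E
```

```text
cap dot top z.042 [ 0.47194753 -0.33881876  0.042     ] side [ 0.470604   -0.33880785  0.042     ]
cap flange base top [ 0.47171431 -0.33914127  0.002     ]
others [array([ 0.466, -0.431,  0.042]), array([ 0.379, -0.41 ,  0.042])]
stud [ 0.48265697 -0.06891739  0.137     ] [ 0.48349665 -0.06773616  0.137     ] (array([ 0.48318612, -0.06848955,  0.13671451]), np.float64(0.0014004369286085194))
[0.48772522 0.05143163 0.09      ] [ 0.52838002 -0.18261194  0.09      ] 0.23754832778173188
yaw 0.17198995744100065
centre by front rim [ 0.59672477 -0.05018726  0.09      ] stud [ 0.59596027 -0.04923592  0.137     ]
front side-view [0.48916894 0.05532554 0.09      ] [ 0.52731495 -0.17810949  0.09      ]
side rear corners [0.66372252 0.07994668 0.09      ]
freeR [ 0.60103717 -0.17438549  0.23523627] 0.005381028947514678 x -0.10700691754927838 y -0.12310386852754823 z 0.14523626582601956 0.935810997058438 0.18039970430819524
0.5 [array([101., 445.]), array([584., 352.])] [353. 426.] [420. 102.]
0.6 [array([ 97., 424.]), array([586., 329.])] [352. 400.] [410.  80.]
0.7 [array([ 92., 400.]), array([587., 304.])] [349. 371.] [398.  59.]
0.7999999999999999 [array([ 87., 372.]), array([588., 275.])] [346. 337.] [384.  38.]
0.8999999999999999 [array([ 80., 341.]), array([587., 243.])] [342. 300.] [369.  18.]
0.9999999999999999 [array([ 74., 307.]), array([585., 209.])] [336. 260.] [352.  -1.]
```

```bash
cat >> h.py <<'E'
C=np.array([.5964,-.0498,0]);YAW=.172
ex=np.array([np.cos(YAW),np.sin(YAW),0]);ey=np.array([-ex[1],ex[0],0]);ez=np.array([0,0,1.])
def tote(x,y,z): return C+ex*x+ey*y+ez*z
def lidp(al,l,h=.008,y=0): return tote(.09-l*np.cos(al)+h*np.sin(al),y,.09+l*np.sin(al)+h*np.cos(al))
def down(jaw):
    jaw=np.array(jaw,float);jaw/=np.linalg.norm(jaw);x=np.array([0,0,-1.])
    return np.stack([x,jaw,np.cross(x,jaw)],1)
def cur():
    s=manip.read_state();return s,np.array(s["tcp_pos"]),Ro.from_euler("xyz",s["tool_rot"]).as_matrix()
def delta(tip,R1,off=.190):
    "normalised shift+turn to bring point off ahead of the TCP to tip with orientation R1"
    s,p,R=cur(); tcp=np.asarray(tip)-R1[:,0]*off
    return (R.T@(tcp-p)/.15).round(3),(Ro.from_matrix(R.T@R1).as_rotvec()/np.pi).round(4)
E
python3 - <<'E'
from h import *
s,p,R=cur();print(R.round(3))
c=manip.get_calibration("wrist");o=-c["R"].T@c["t"];print("cam in tool",R.T@(o-p),"fwd",R.T@c["R"][2])
for jaw in(ey,-ey): print(delta(lidp(.9,.14)+[0,0,.1],down(jaw)))
print(lidp(.9,.14),lidp(0,.14),lidp(.9,.232,.018))
E
```

```text
[[-0.     0.232 -0.973]
 [ 0.002 -0.973 -0.232]
 [-1.    -0.002 -0.   ]]
cam in tool [ 0.01986159 -0.00020532 -0.07216682] fwd [ 9.67076275e-01 -8.24103845e-04  2.54485360e-01]
(array([-0.6  , -3.085, -3.853]), array([-9.803e-01, -8.000e-04, -0.000e+00]))
(array([-0.6  , -3.085, -3.853]), array([ 0.0197, -0.    ,  0.0005]))
[ 0.60550486 -0.04821834  0.20463865] [ 0.54713778 -0.05835766  0.098     ] [ 0.55687827 -0.05666557  0.28292082]
```

Emit:
{"name": "send_rows", "arguments": {"commands": [[[-0.6,-0.8,-1],[0.02,0,0],1],[[-0.6,-0.8,-1],[0.02,0,0],1],[[-0.6,-0.8,-1],[0.02,0,0],1],[[-0.6,-0.8,-1],[0.02,0,0],1],[[-0.6,-0.8,-1],[0.02,0,0],1],[[-0.6,-0.8,-1],[0.02,0,0],1]], "force": 30}}

```text
time: 0.65
tcp_pos: [0.2713, -0.4774, 0.4986]
tool_rot: [2.332, 1.566, -0.634]
wrist_force: [-0.1, -0.7, 0.6]
finger_gap: 0.0607
```

Emit:
{"name": "send_rows", "arguments": {"commands": [[[0,-0.8,-1],[0,0,0],1],[[0,-0.8,-1],[0,0,0],1],[[0,-0.8,-1],[0,0,0],1],[[0,-0.8,-1],[0,0,0],1],[[0,-0.8,-1],[0,0,0],1],[[0,-0.8,-1],[0,0,0],1]]}}

```text
time: 1.15
tcp_pos: [0.4003, -0.33, 0.4983]
tool_rot: [2.665, 1.565, -0.296]
wrist_force: [1.1, -0.7, -0.8]
finger_gap: 0.0204
```

Emit:
{"name": "send_rows", "arguments": {"commands": [[[0,-0.8,-1],[0,0,0],1],[[0,-0.8,-1],[0,0,0],1],[[0,-0.8,-1],[0,0,0],1],[[0,-0.8,-1],[0,0,0],1],[[0,-0.8,-1],[0,0,0],1],[[0,-0.8,-1],[0,0,0],1]]}}

```text
time: 1.65
tcp_pos: [0.5284, -0.1824, 0.4977]
tool_rot: [2.977, 1.566, 0.021]
wrist_force: [-0.7, 0.4, 0.3]
finger_gap: 0.0005
```

```bash
python3 - <<'E'
from h import *
s,p,R=cur();print(s["time"],p,R.round(3))
print(delta(lidp(.9,.14)+[0,0,.1],down(-ey)))
E
```

```text
1.65 [ 0.52838    -0.18241849  0.49774919] [[ 0.005  0.185 -0.983]
 [ 0.    -0.983 -0.185]
 [-1.     0.001 -0.005]]
(array([ 0.023, -0.784, -0.671]), array([ 0.0045, -0.0015, -0.0002]))
```

Emit:
{"name": "send_rows", "arguments": {"commands": [[[0.02,-0.78,-0.67],[0.005,-0.0015,0],1],[[0.02,-0.78,-0.67],[0.005,-0.0015,0],1],[[0.02,-0.78,-0.67],[0.005,-0.0015,0],1],[[0.02,-0.78,-0.67],[0.005,-0.0015,0],1],[[0.02,-0.78,-0.67],[0.005,-0.0015,0],1],[[0.02,-0.78,-0.67],[0.005,-0.0015,0],1]]}}

```text
time: 2.15
tcp_pos: [0.606, -0.0488, 0.494]
tool_rot: [0.467, 1.568, -2.502]
wrist_force: [-0.7, -0.3, 0.6]
finger_gap: 0.0006
```

```bash
python3 - <<'E'
from h import *
s,p,R=cur();print(s["time"],p,s["wrist_force"])
print(delta(lidp(.9,.14)+[0,0,.02],down(-ey)))
c=manip.get_calibration("wrist")
im=manip.grab_frame("wrist");cv2.imwrite("pics/w1.png",im)
im=manip.grab_frame("side");cv2.imwrite("pics/s1.png",cv2.resize(im[60:260,240:480],None,fx=3,fy=3))
np.save("w1.npy",c,allow_pickle=True)
print("expected stud/caps px",proj(c,tote(-.115,0,.137)))
for al in(.8,.9,1):print(al,[proj(c,lidp(al,.183,.008,y)).round(0) for y in(.122,-.122)],proj(c,lidp(al,.205,.018)).round(0))
E
```

```text
2.15 [ 0.60600174 -0.04882619  0.49402569] [-0.70975537 -0.34722881  0.56652351]
(array([ 0.529, -0.005,  0.001]), array([ 0.    ,  0.0007, -0.0003]))
expected stud/caps px [319.73498201 288.90468253]
0.8 [array([174., 256.]), array([466., 256.])] [320. 278.]
0.9 [array([165., 245.]), array([474., 245.])] [319. 266.]
1 [array([156., 232.]), array([483., 231.])] [319. 249.]
```

View pics/w1.png

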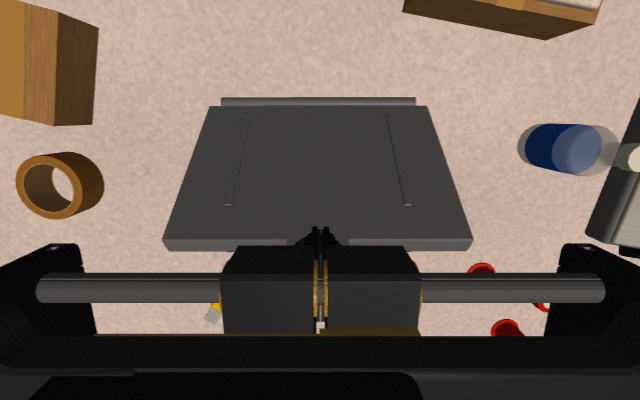

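View pics/s1.png

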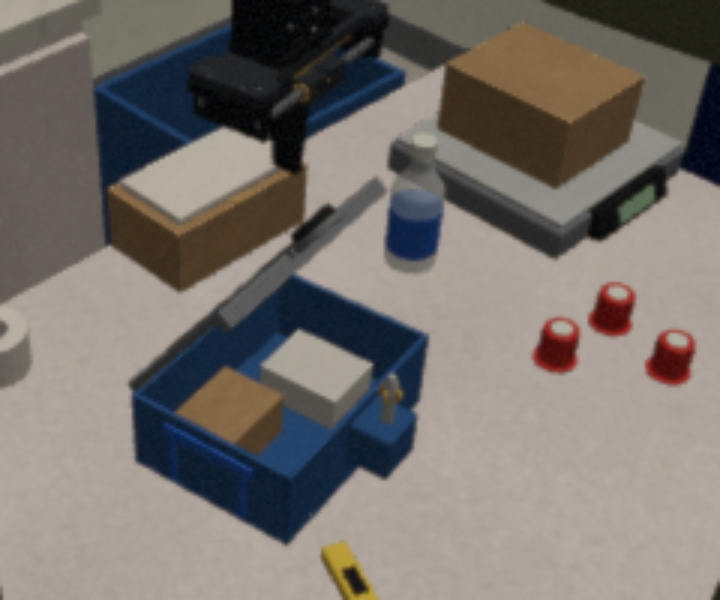

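Wrist view: the lid's free-edge corners at (163,240) and (472,240) fit an angle of about 0.92, with the tote symmetric about the tool, so the yaw is good. Now I descend to just above the lid.

Emit:
{"name": "send_rows", "arguments": {"commands": [[[0.2,0,0],[0,0,0],1],[[0.4,0,0],[0,0,0],1],[[0.5,0,0],[0,0,0],1],[[0.5,0,0],[0,0,0],1]]}}

```text
time: 2.58
tcp_pos: [0.6038, -0.0522, 0.4148]
tool_rot: [-0.09, 1.562, -3.065]
wrist_force: [-0.2, 0.8, -1.1]
finger_gap: 0.0002
```

```bash
cat >> h.py <<'E'
def arc(als):
    s,p,R=cur();print(s["time"],"tip",(p+R[:,0]*.19).round(4),"F",np.round(s["wrist_force"],1))
    for a in als: 
        d=delta(lidp(a,.15)+ex*.01,down(-ey));print(round(a,2),d[0].tolist(),d[1].tolist())
E
python3 - <<'E'
from h import *
arc([.98,.92,.85,.8,.75,.7])
E
```

```text
2.5833 tip [ 0.6022 -0.0523  0.2248] F [-0.2  0.8 -1.1]
0.98 [0.038, -0.025, -0.108] [-0.0017, 0.0027, 0.0002]
0.92 [0.07, -0.024, -0.058] [-0.0017, 0.0027, 0.0002]
0.85 [0.112, -0.024, -0.001] [-0.0017, 0.0027, 0.0002]
0.8 [0.145, -0.024, 0.037] [-0.0017, 0.0027, 0.0002]
0.75 [0.179, -0.024, 0.073] [-0.0017, 0.0027, 0.0002]
0.7 [0.215, -0.023, 0.108] [-0.0017, 0.0027, 0.0002]
```

Emit:
{"name": "send_rows", "arguments": {"commands": [[[0.02,-0.02,-0.1],[0,0.003,0],1],[[0.04,-0.02,-0.1],[0,0.003,0],1],[[0.055,-0.02,-0.08],[0,0.003,0],1],[[0.07,-0.02,-0.06],[0,0.003,0],1],[[0.08,-0.02,-0.045],[0,0.003,0],1],[[0.09,-0.02,-0.03],[0,0.003,0],1],[[0.1,-0.02,-0.015],[0,0.003,0],1],[[0.112,-0.02,0],[0,0.003,0],1],[[0.128,-0.02,0.018],[0,0.003,0],1],[[0.145,-0.02,0.037],[0,0.003,0],1]]}}

```text
time: 3.42
tcp_pos: [0.5975, -0.0503, 0.3935]
tool_rot: [-3.038, 1.569, 0.271]
wrist_force: [0.7, -0.9, 1.0]
finger_gap: 0.0004
```

```bash
python3 - <<'E'
from h import *
arc([.8,.75,.7,.65,.6,.55,.5])
im=manip.grab_frame("side");cv2.imwrite("pics/s2.png",cv2.resize(im[60:260,240:480],None,fx=3,fy=3))
E
```

```text
3.4167 tip [ 0.5977 -0.0502  0.2035] F [ 0.7 -0.9  1. ]
0.8 [0.002, -0.004, -0.002] [-0.0017, -0.0005, 0.0]
0.75 [0.036, -0.004, 0.035] [-0.0017, -0.0005, 0.0]
0.7 [0.071, -0.004, 0.07] [-0.0017, -0.0005, 0.0]
0.65 [0.109, -0.004, 0.104] [-0.0017, -0.0005, 0.0]
0.6 [0.148, -0.004, 0.135] [-0.0017, -0.0005, 0.0]
0.55 [0.188, -0.003, 0.165] [-0.0017, -0.0005, 0.0]
0.5 [0.23, -0.003, 0.192] [-0.0017, -0.0005, 0.0]
```

View pics/s2.png

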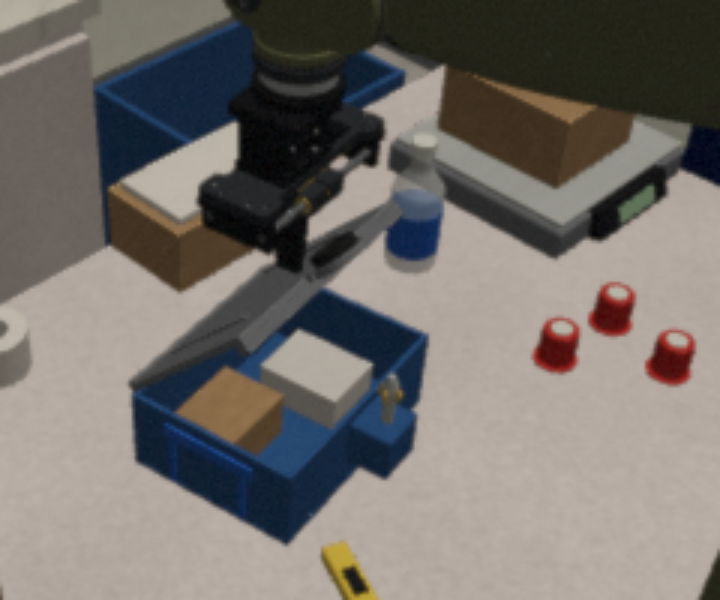

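The lid is following the fingertips down at about 0.8 rad with small forces. I'll continue.

Emit:
{"name": "send_rows", "arguments": {"commands": [[[0.018,0,0.018],[0,0,0],1],[[0.036,0,0.035],[0,0,0],1],[[0.054,0,0.053],[0,0,0],1],[[0.071,0,0.07],[0,0,0],1],[[0.09,0,0.087],[0,0,0],1],[[0.109,0,0.104],[0,0,0],1],[[0.128,0,0.12],[0,0,0],1],[[0.148,0,0.135],[0,0,0],1],[[0.168,0,0.15],[0,0,0],1],[[0.188,0,0.165],[0,0,0],1]]}}

```text
time: 4.3
tcp_pos: [0.5724, -0.0543, 0.3639]
tool_rot: [-1.47, 1.57, 1.838]
wrist_force: [1.0, -0.4, 0.8]
finger_gap: 0.0005
```

```bash
python3 - <<'E'
from h import *
arc([.55,.5,.45,.4,.35,.3,.25])
E
```

```text
4.3 tip [ 0.5723 -0.0541  0.1739] F [ 1.  -0.4  0.8]
0.55 [-0.009, -0.002, -0.005] [-0.0017, 0.0, 0.0003]
0.5 [0.033, -0.002, 0.022] [-0.0017, 0.0, 0.0003]
0.45 [0.077, -0.002, 0.047] [-0.0017, 0.0, 0.0003]
0.4 [0.121, -0.002, 0.071] [-0.0017, 0.0, 0.0003]
0.35 [0.167, -0.002, 0.091] [-0.0017, 0.0, 0.0003]
0.3 [0.213, -0.002, 0.11] [-0.0017, 0.0, 0.0003]
0.25 [0.26, -0.001, 0.126] [-0.0017, 0.0, 0.0003]
```

Emit:
{"name": "send_rows", "arguments": {"commands": [[[0.017,0,0.011],[0,0,0],1],[[0.033,0,0.022],[0,0,0],1],[[0.055,0,0.035],[0,0,0],1],[[0.077,0,0.047],[0,0,0],1],[[0.1,0,0.06],[0,0,0],1],[[0.121,0,0.071],[0,0,0],1],[[0.144,0,0.081],[0,0,0],1],[[0.167,0,0.091],[0,0,0],1],[[0.19,0,0.1],[0,0,0],1],[[0.213,0,0.11],[0,0,0],1]]}}

```text
time: 5.13
tcp_pos: [0.5559, -0.057, 0.3316]
tool_rot: [-1.366, 1.57, 1.942]
wrist_force: [0.5, -0.1, 1.3]
finger_gap: 0.0002
```

```bash
python3 - <<'E'
from h import *
arc([.3,.25,.2,.15,.1,.05,0])
im=manip.grab_frame("side");cv2.imwrite("pics/s3.png",cv2.resize(im[60:260,240:480],None,fx=3,fy=3))
E
```

```text
5.1333 tip [ 0.5559 -0.0568  0.1416] F [ 0.5 -0.1  1.3]
0.3 [-0.003, -0.001, -0.001] [-0.0017, 0.0001, 0.0004]
0.25 [0.045, -0.001, 0.015] [-0.0017, 0.0001, 0.0004]
0.2 [0.093, -0.001, 0.029] [-0.0017, 0.0001, 0.0004]
0.15 [0.142, -0.001, 0.04] [-0.0017, 0.0001, 0.0004]
0.1 [0.191, -0.001, 0.049] [-0.0017, 0.0001, 0.0004]
0.05 [0.241, -0.001, 0.055] [-0.0017, 0.0001, 0.0004]
0 [0.29, -0.001, 0.059] [-0.0017, 0.0001, 0.0004]
```

View pics/s3.png

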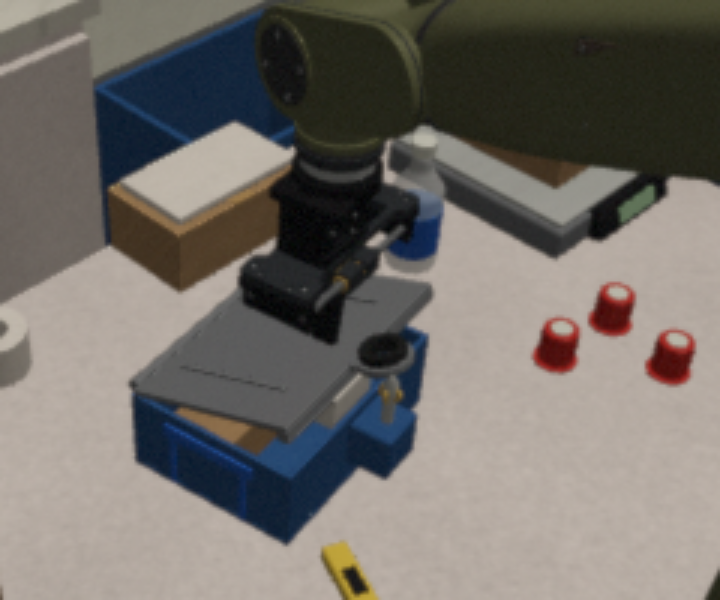

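The lid is at about 0.3 rad, pressed by the fingertips, with its eye lined up over the stud.

Emit:
{"name": "send_rows", "arguments": {"commands": [[[0.023,0,0.007],[0,0,0],1],[[0.045,0,0.015],[0,0,0],1],[[0.07,0,0.022],[0,0,0],1],[[0.093,0,0.029],[0,0,0],1],[[0.117,0,0.035],[0,0,0],1],[[0.142,0,0.04],[0,0,0],1],[[0.16,0,0.044],[0,0,0],1],[[0.18,0,0.047],[0,0,0],1],[[0.2,0,0.05],[0,0,0],1],[[0.22,0,0.052],[0,0,0],1]]}}

```text
time: 6.02
tcp_pos: [0.5477, -0.0582, 0.2974]
tool_rot: [-0.661, 1.568, 2.647]
wrist_force: [-0.9, -0.1, 0.8]
finger_gap: 0.0006
```

```bash
python3 - <<'E'
from h import *
arc([.1,.05,0,-.02])
E
```

```text
6.0167 tip [ 0.5472 -0.058   0.1074] F [-0.9 -0.1  0.8]
0.1 [-0.037, 0.0, -0.007] [-0.0017, 0.0007, 0.0005]
0.05 [0.013, 0.0, -0.0] [-0.0017, 0.0007, 0.0005]
0 [0.062, 0.0, 0.003] [-0.0017, 0.0007, 0.0005]
-0.02 [0.082, 0.0, 0.004] [-0.0017, 0.0007, 0.0005]
```

Emit:
{"name": "send_rows", "arguments": {"commands": [[[0.012,0,0.001],[0,0,0],1],[[0.024,0,0.002],[0,0,0],1],[[0.036,0,0.002],[0,0,0],1],[[0.046,0,0.002],[0,0,0],1],[[0.056,0,0.003],[0,0,0],1],[[0.062,0,0.003],[0,0,0],1],[[0.067,0,0.003],[0,0,0],1]]}}

```text
time: 6.6
tcp_pos: [0.5472, -0.0584, 0.2883]
tool_rot: [-0.528, 1.567, 2.781]
wrist_force: [-4.9, -0.4, 10.5]
finger_gap: 0.0
```

```bash
python3 - <<'E'
from h import *
arc([0,-.02])
im=manip.grab_frame("side");cv2.imwrite("pics/s4.png",cv2.resize(im[60:260,240:480],None,fx=3,fy=3))
E
```

```text
6.6 tip [ 0.5465 -0.0581  0.0983] F [-4.9 -0.4 10.5]
0 [0.002, -0.0, 0.0] [-0.0017, 0.001, 0.0006]
-0.02 [0.022, 0.0, 0.001] [-0.0017, 0.001, 0.0006]
```

View pics/s4.png

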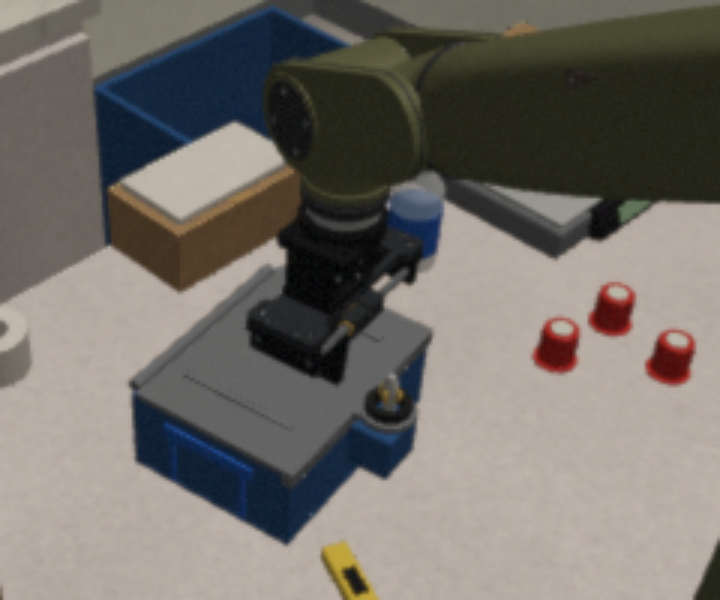

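The tip is at 0.0983 with 10.5 N: the lid is on its stop and the stud stands through the eye. One small extra press, then I lift.

Emit:
{"name": "send_rows", "arguments": {"commands": [[[0.005,0,0],[0,0,0],1],[[0.01,0,0],[0,0,0],1],[[0.01,0,0],[0,0,0],1]]}}

```text
time: 6.9
tcp_pos: [0.5473, -0.0584, 0.2883]
tool_rot: [-0.49, 1.567, 2.819]
wrist_force: [-4.7, 1.7, 9.4]
finger_gap: 0.0005
```

Emit:
{"name": "send_rows", "arguments": {"commands": [[[-0.05,0,0],[0,0,0],1],[[-0.15,0,0],[0,0,0],1],[[-0.4,0,0],[0,0,0],1],[[-0.7,0,0],[0,0,0],1],[[-0.7,0,0],[0,0,0],1],[[-0.7,0,0],[0,0,0],1]]}}

```text
time: 7.4
tcp_pos: [0.5486, -0.0586, 0.398]
tool_rot: [2.921, 1.566, -0.054]
wrist_force: [0.2, 0.3, -1.5]
finger_gap: 0.0003
```

```bash
cat >>h.py <<'E'
CAP=np.array([.4714,-.3390,0])
E
python3 - <<'E'
from h import *
s,p,R=cur();print(s["time"],p,s["wrist_force"])
for j in([0,-1,0],[1,0,0],[-1,0,0],[1,-1,0],[-1,-1,0]): print(j,delta(CAP+[0,0,.18],down(j),.19))
im=manip.grab_frame("top");cv2.imwrite("pics/t5.png",cv2.resize(im[130:250,290:410],None,fx=5,fy=5,interpolation=cv2.INTER_CUBIC))
E
```

```text
7.4 [ 0.54864181 -0.05862996  0.39797841] [ 0.15575727  0.28386078 -1.52134858]
[0, -1, 0] (array([0.185, 1.758, 0.819]), array([ 0.0531, -0.0015, -0.0002]))
[1, 0, 0] (array([0.185, 1.758, 0.819]), array([-0.4469, -0.001 , -0.0013]))
[-1, 0, 0] (array([0.185, 1.758, 0.819]), array([ 0.5531, -0.0013,  0.001 ]))
[1, -1, 0] (array([0.185, 1.758, 0.819]), array([-0.1969, -0.0013, -0.0008]))
[-1, -1, 0] (array([0.185, 1.758, 0.819]), array([ 0.3031, -0.0015,  0.0004]))
```

View pics/t5.png

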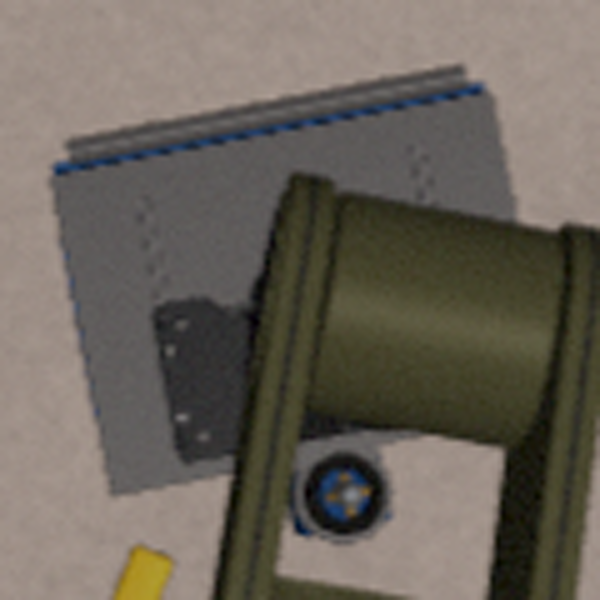

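The lid lies shut with the gasket concentric around the stud at about (359.5,228). Now to the cap, opening to about 65 mm on the way.

Emit:
{"name": "send_rows", "arguments": {"commands": [[[0,0.88,0.41],[0.027,0,0],-0.4],[[0,0.88,0.41],[0.027,0,0],-0.4],[[0,0.88,0.41],[0.027,0,0],-0.4],[[0,0.88,0.41],[0.027,0,0],-0.4],[[0,0.88,0.41],[0.027,0,0],-0.4]]}}

```text
time: 7.87
tcp_pos: [0.5079, -0.2019, 0.3924]
tool_rot: [-0.407, 1.567, 2.812]
wrist_force: [0.3, 0.2, -1.3]
finger_gap: 0.0283
```

```bash
python3 - <<'E'
from h import *
print(delta(CAP+[0,0,.12],down([0,-1,0]),.19))
E
```

```text
(array([0.549, 0.894, 0.311]), array([0.0246, 0.0013, 0.0005]))
```

Emit:
{"name": "send_rows", "arguments": {"commands": [[[0.2,0.89,0.31],[0.025,0.001,0],-0.4],[[0.3,0.89,0.31],[0.025,0.001,0],-0.4],[[0.5,0.89,0.31],[0.025,0.001,0],-0.4],[[0.55,0.89,0.31],[0.025,0.001,0],-0.4],[[0.55,0.89,0.31],[0.025,0.001,0],-0.4],[[0.55,0.89,0.31],[0.025,0.001,0],-0.4],[[0.55,0.89,0.31],[0.025,0.001,0],-0.4]]}}

```text
time: 8.45
tcp_pos: [0.4717, -0.3375, 0.3088]
tool_rot: [-1.02, 1.566, 2.12]
wrist_force: [0.2, -0.3, -0.3]
finger_gap: 0.0662
```

```bash
python3 - <<'E'
from h import *
s,p,R=cur();print(s["time"],p,s["finger_gap"],(p+R[:,0]*.19).round(4))
c=manip.get_calibration("wrist");im=manip.grab_frame("wrist");cv2.imwrite("pics/w6.png",im)
print(proj(c,CAP+[0,0,.042]),proj(c,CAP))
hsv=cv2.cvtColor(im,cv2.COLOR_BGR2HSV)
m=cv2.inRange(hsv,(0,0,120),(180,70,255))
print(delta(CAP+[0,0,.0045],down([0,-1,0]),.19))
c=manip.get_calibration("side");im=manip.grab_frame("side");cv2.imwrite("pics/s6.png",cv2.resize(im[130:230,380:510],None,fx=5,fy=5,interpolation=cv2.INTER_CUBIC))
E
```

```text
8.45 [ 0.47165281 -0.33754649  0.30875506] 0.06616751007242398 [ 0.4712 -0.3368  0.1188]
[323.91575322 208.6331057 ] [323.59957473 195.9033606 ]
(array([0.772, 0.012, 0.005]), array([-0.0001,  0.0001,  0.0006]))
```

View pics/w6.png

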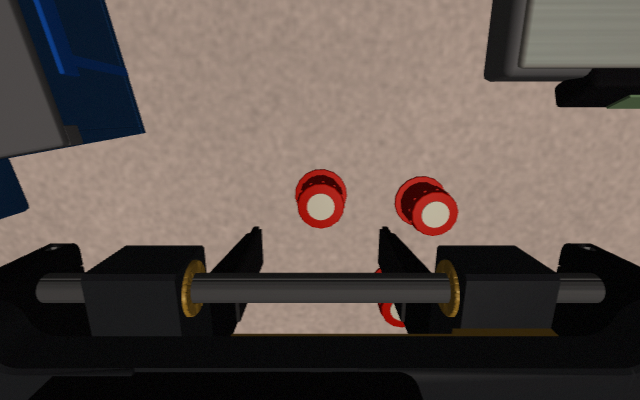

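View pics/s6.png

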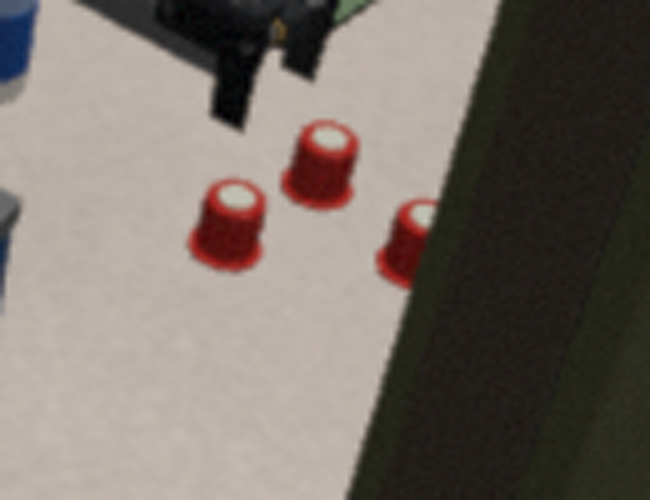

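Wrist view: my cap's dot is at (321,207), between the fingers (tips about 262 and 380). The neighbours are at (435,215) and behind the right finger. I'll refine the dot's position.

```bash
python3 - <<'E'
from h import *
im=cv2.imread("pics/w6.png");c=manip.get_calibration("wrist")
hsv=cv2.cvtColor(im,cv2.COLOR_BGR2HSV)
sub=cv2.inRange(hsv[180:235,290:355],(0,0,140),(180,80,255))
N,l,st,ce=cv2.connectedComponentsWithStats(sub)
for i in range(1,N):
    if st[i,4]>100:
        u=ce[i]+[290,180];print(st[i],u,onz(c,*u,.042))
r=cv2.inRange(hsv[160:235,290:355],(0,100,60),(10,255,255))|cv2.inRange(hsv[160:235,290:355],(170,100,60),(180,255,255))
ys,xs=np.nonzero(r);print(xs.min()+290,xs.max()+290,ys.min()+160,ys.max()+160)
print(onz(c,(xs.min()+xs.max())/2+290,196,.002))
E
```

```text
[   0    0   65   55 1446] [324.16251729 215.11134163] [ 0.46681069 -0.33989958  0.042     ]
[ 18  14  27  26 549] [320.55373406 206.39162113] [ 0.47417982 -0.33696315  0.042     ]
295 346 169 228
[ 0.47292681 -0.33690936  0.002     ]
```

```bash
python3 - <<'E'
from h import *
s,p,R=cur();c=manip.get_calibration("wrist")
for z in(-.01,0,.01):
  for y in(-.033,.033): print(z,y,proj(c,p+R@[.19,y,z]).round(1))
im=cv2.imread("pics/w6.png");cv2.imwrite("pics/w6c.png",cv2.resize(im[160:300,230:410],None,fx=4,fy=4,interpolation=cv2.INTER_CUBIC))
E
```

```text
-0.01 -0.033 [262.4 230.3]
-0.01 0.033 [379.7 230.2]
0 -0.033 [263.2 246.8]
0 0.033 [378.9 246.8]
0.01 -0.033 [264.  262.9]
0.01 0.033 [378.1 262.9]
```

View pics/w6c.png

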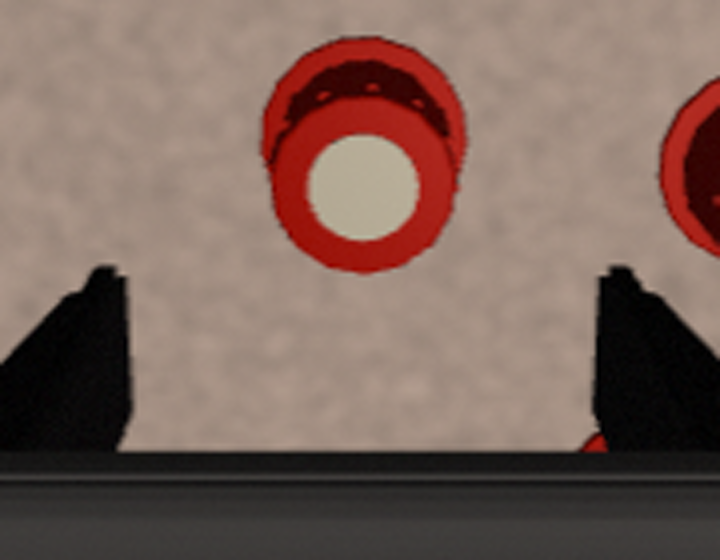

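```bash
sed -i 's/^CAP=.*/CAP=np.array([.4730,-.3370,0])/' h.py; python3 - <<'E'
from h import *
print(delta(CAP+[0,0,.06],down([0,-1,0]),.19),delta(CAP+[0,0,.005],down([0,-1,0]),.19))
E
```

```text
(array([ 0.407, -0.002, -0.004]), array([ 0.0001, -0.0003,  0.0002])) (array([ 0.774, -0.002, -0.003]), array([ 0.0001, -0.0003,  0.0002]))
```

Emit:
{"name": "send_rows", "arguments": {"commands": [[[0.15,0,-0.004],[0,0,0],-0.4],[[0.3,0,-0.004],[0,0,0],-0.4],[[0.45,0,-0.004],[0,0,0],-0.4],[[0.6,0,-0.004],[0,0,0],-0.4],[[0.7,0,-0.004],[0,0,0],-0.4],[[0.77,0,-0.004],[0,0,0],-0.4],[[0.77,0,-0.004],[0,0,0],-0.4],[[0.77,0,-0.004],[0,0,0],-0.4]]}}

```text
time: 9.22
tcp_pos: [0.4738, -0.3369, 0.1966]
tool_rot: [3.142, 1.569, 0.001]
wrist_force: [-0.3, -0.5, 0.8]
finger_gap: 0.0665
```

```bash
python3 - <<'E'
from h import *
s,p,R=cur();print(s["time"],s["finger_gap"],(p+R[:,0]*.19).round(4),s["wrist_force"])
print(delta(CAP+[0,0,.005],down([0,-1,0]),.19))
im=manip.grab_frame("wrist");cv2.imwrite("pics/w7.png",im)
E
```

```text
9.2167 0.06650639804525797 [ 0.4742 -0.3369  0.0066] [-0.32507932 -0.46656508  0.75822325]
(array([0.01 , 0.001, 0.006]), array([ 0.0005, -0.0005,  0.    ]))
```

View pics/w7.png

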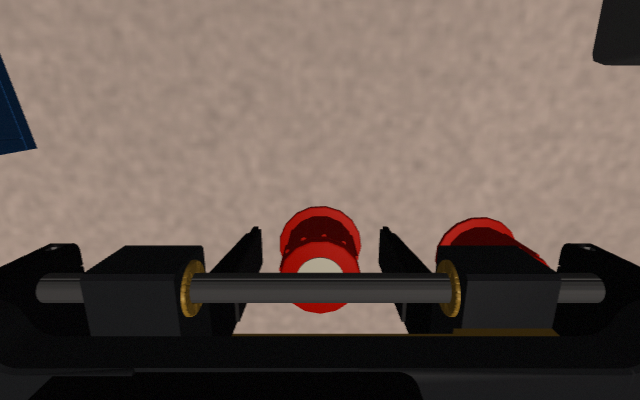

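The cap flange (width 280–361, centre about (320.5,246)) matches the tip midpoint projection (321,247), so it is centred. I go 1.5 mm lower and close with 55 N.

Emit:
{"name": "send_rows", "arguments": {"commands": [[[0.01,0,0],[0,0,0],-0.2],[[0.01,0,0],[0,0,0],0.1],[[0.01,0,0],[0,0,0],0.4],[[0.01,0,0],[0,0,0],1],[[0.01,0,0],[0,0,0],1],[[0.01,0,0],[0,0,0],1],[[0.01,0,0],[0,0,0],1],[[0.01,0,0],[0,0,0],1]], "force": 55}}

```text
time: 9.93
tcp_pos: [0.4741, -0.3374, 0.1962]
tool_rot: [2.807, 1.567, -0.334]
wrist_force: [-0.6, 0.3, 4.0]
finger_gap: 0.0381
```

```bash
python3 - <<'E'
from h import *
s,p,R=cur();print(s["time"],s["finger_gap"],(p+R[:,0]*.19).round(4),R.round(3),s["wrist_force"])
im=manip.grab_frame("wrist");cv2.imwrite("pics/w8.png",im)
E
```

```text
9.9333 0.03809031083921621 [ 0.4747 -0.3376  0.0062] [[ 0.003  0.001 -1.   ]
 [-0.001 -1.    -0.001]
 [-1.     0.001 -0.003]] [-0.59975772  0.25756823  3.96363894]
```

View pics/w8.png

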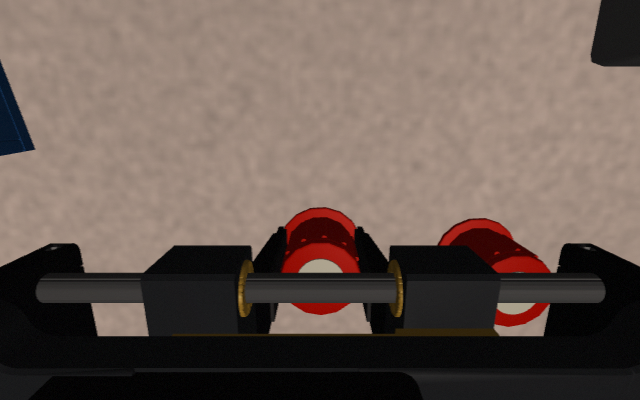

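Gripped at 38.1 mm, with the cap origin 6.2 mm below the tips. Lifting.

Emit:
{"name": "send_rows", "arguments": {"commands": [[[-0.1,0,0],[0,0,0],1],[[-0.3,0,0],[0,0,0],1],[[-0.5,0,0],[0,0,0],1],[[-0.7,0,0],[0,0,0],1],[[-0.9,0,0],[0,0,0],1],[[-1,0,0],[0,0,0],1],[[-1,0,0],[0,0,0],1]]}}

```text
time: 10.57
tcp_pos: [0.4745, -0.338, 0.351]
tool_rot: [2.522, 1.559, -0.619]
wrist_force: [0.2, -1.0, 0.1]
finger_gap: 0.0383
```

Emit:
{"name": "send_rows", "arguments": {"commands": [[[-0.3,-0.2,0],[0,0,0],1],[[-0.3,-0.4,0],[0,0,0],1],[[-0.3,-0.6,0],[0,0,0],1],[[-0.3,-0.8,0],[0,0,0],1],[[-0.3,-0.9,0],[0,0,0],1],[[-0.3,-0.9,0],[0,0,0],1]]}}

```text
time: 11.07
tcp_pos: [0.4735, -0.2001, 0.3927]
tool_rot: [2.555, 1.563, -0.582]
wrist_force: [-0.3, -0.4, -1.3]
finger_gap: 0.0381
```

```bash
python3 - <<'E'
from h import *
s,p,R=cur();print(s["time"],s["finger_gap"],(p+R[:,0]*.19).round(4),s["wrist_force"])
print(delta(np.array([.4831,-.0683,.2]),down([0,-1,0]),.19))
print(delta(np.array([.4831,-.0683-.06,.2]),down([0,-1,0]),.19))
E
```

```text
11.0667 0.038109421706603225 [ 0.4749 -0.201   0.2027] [-0.30794937 -0.4287696  -1.26780801]
(array([ 0.015, -0.878, -0.067]), array([ 0.0014, -0.0022, -0.0015]))
(array([ 0.017, -0.478, -0.066]), array([ 0.0014, -0.0022, -0.0015]))
```

I stop 60 mm short of the stud (on the robot's side), so the wrist camera sees it unobstructed.

Emit:
{"name": "send_rows", "arguments": {"commands": [[[0.01,-0.25,0.1],[0,-0.002,0],1],[[0.01,-0.5,0.2],[0,-0.002,0],1],[[0.01,-0.7,0.33],[0,-0.002,0],1],[[0.01,-0.88,0.33],[0,-0.002,0],1],[[0.01,-0.88,0.33],[0,-0.002,0],1],[[0.01,-0.88,0.33],[0,-0.002,0],1],[[0.01,-0.88,0.33],[0,-0.002,0],1],[[0.01,-0.88,0.33],[0,-0.002,0],1]]}}

```text
time: 11.73
tcp_pos: [0.4238, -0.0694, 0.3897]
tool_rot: [1.476, 1.566, -1.663]
wrist_force: [0.2, -0.5, -0.7]
finger_gap: 0.0379
```

```bash
python3 - <<'E'
from h import *
s,p,R=cur();print(s["time"],s["finger_gap"],(p+R[:,0]*.19).round(4),s["wrist_force"])
c=manip.get_calibration("wrist");im=manip.grab_frame("wrist");cv2.imwrite("pics/w9.png",im)
print(proj(c,[.4831,-.0683,.137]))
cv2.imwrite("pics/w9c.png",cv2.resize(im[100:260,240:400],None,fx=3.75,fy=3.75,interpolation=cv2.INTER_CUBIC))
im=manip.grab_frame("side");cv2.imwrite("pics/s9.png",cv2.resize(im[110:230,300:450],None,fx=5,fy=5,interpolation=cv2.INTER_CUBIC))
E
```

```text
11.7333 0.0378882328097773 [ 0.4237 -0.0703  0.1997] [ 0.2414237  -0.47368036 -0.74788622]
[317.97536635 134.49739186]
```

View pics/w9.png

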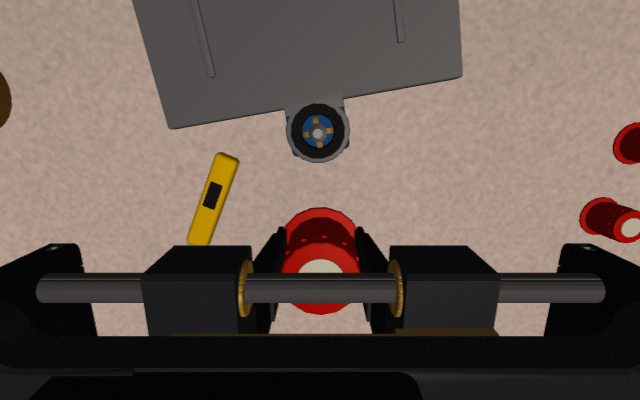

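View pics/w9c.png

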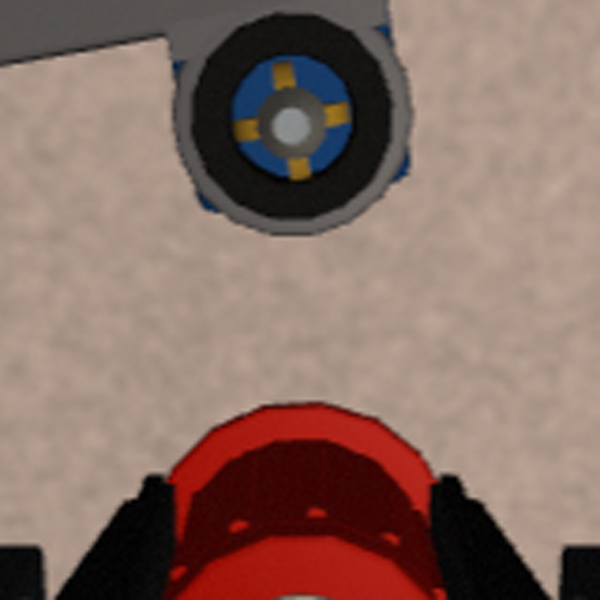

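View pics/s9.png

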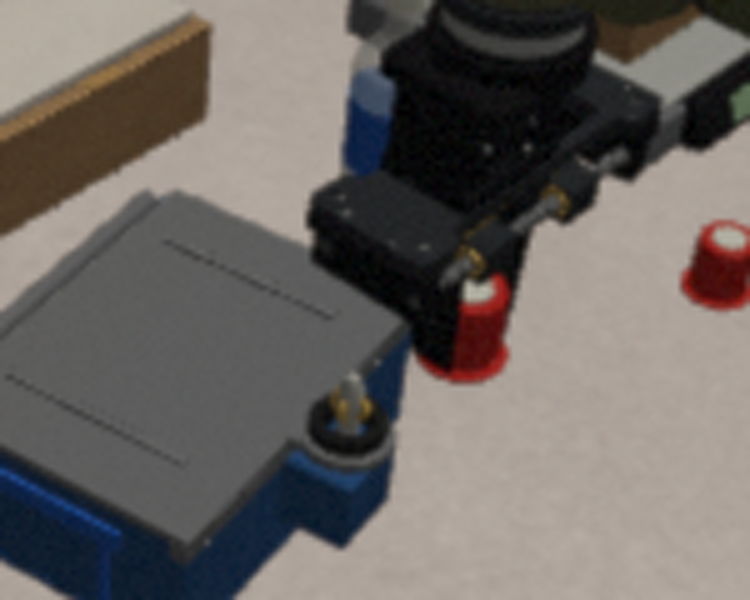

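Wrist view: the stud tip is at (317.2,133.2), concentric in the gasket. The cap flange in hand is centred near (320.4,247). I'll work out the relative shift from both.

```bash
python3 - <<'E'
from h import *
s,p,R=cur();c=manip.get_calibration("wrist")
tz=(p+R[:,0]*.19)[2]
cp=onz(c,320.4,247,tz-.0055);print("cap",cp, "tip",p+R[:,0]*.19, "cap predicted px",proj(c,p+R@[.195,0,0]))
# fit circle pixels of flange: project for check
th=np.linspace(0,2*np.pi,9)[:-1]
q=np.array([proj(c,p+R@[.194,.024*np.cos(t),.024*np.sin(t)]) for t in th]);print(q.round(1).tolist())
stt=onz(c,317.2,133.2,.137);print("stud",stt)
S=stt
for z in(.175,.158): print(z,delta(np.array([p[0]+(R[:,0]*.19)[0]+stt[0]-cp[0],p[1]+(R[:,0]*.19)[1]+stt[1]-cp[1],z]),down([0,-1,0]),.19))
E
```

```text
cap [ 0.42129384 -0.06989104  0.19444445] tip [ 0.42375026 -0.07024145  0.19994445] cap predicted px [321.05122214 243.4374723 ]
[[362.3, 244.1], [349.5, 270.6], [321.0, 281.3], [292.6, 270.7], [279.9, 244.1], [291.2, 216.3], [321.1, 204.4], [350.9, 216.3]]
stud [ 0.48404633 -0.06773813  0.137     ]
0.175 (array([ 0.166, -0.008, -0.418]), array([ 0.0008,  0.0001, -0.0015]))
0.158 (array([ 0.279, -0.009, -0.418]), array([ 0.0008,  0.0001, -0.0015]))
```

Emit:
{"name": "send_rows", "arguments": {"commands": [[[0.04,0,-0.12],[0,0,-0.001],1],[[0.08,-0.008,-0.24],[0,0,-0.001],1],[[0.12,-0.008,-0.34],[0,0,-0.001],1],[[0.16,-0.008,-0.418],[0,0,-0.001],1],[[0.16,-0.008,-0.418],[0,0,-0.001],1],[[0.16,-0.008,-0.418],[0,0,-0.001],1],[[0.16,-0.008,-0.418],[0,0,-0.001],1]]}}

```text
time: 12.42
tcp_pos: [0.4863, -0.0686, 0.3659]
tool_rot: [1.013, 1.569, -2.127]
wrist_force: [-0.1, 0.6, -1.0]
finger_gap: 0.0378
```

```bash
python3 - <<'E'
from h import *
s,p,R=cur();t=p+R[:,0]*.19;print(s["time"],s["finger_gap"],t.round(4),R[:,0].round(4),s["wrist_force"])
print("target tip xy", .48405+.00245,-.06774-.00035)
im=manip.grab_frame("side");cv2.imwrite("pics/s10.png",cv2.resize(im[130:230,320:440],None,fx=6,fy=6,interpolation=cv2.INTER_CUBIC))
c=manip.get_calibration("side")
for z in (.137,.169,.211): print(z,((proj(c,[.484,-.0677,z])-[320,130]+.5)*6).round(1))
E
```

```text
12.4167 0.03781372147244791 [ 0.4862 -0.0688  0.1759] [-8.0e-04 -1.4e-03 -1.0e+00] [-0.06757521  0.63506563 -1.03170551]
target tip xy 0.4865 -0.06809
0.137 [301.5 331.8]
0.169 [308.3 277.8]
0.211 [317.6 203.5]
```

View pics/s10.png

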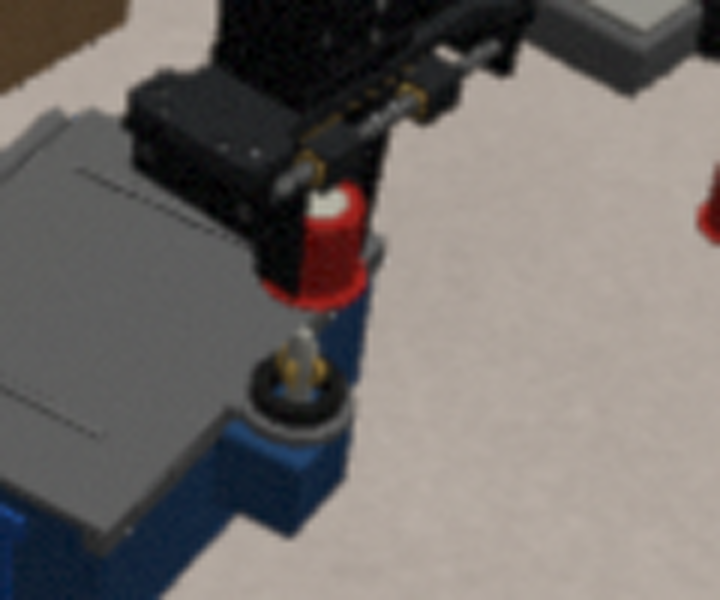

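Side view: the stud tip at (303,330) and the flange centre at about (312,272) agree with the shared axis to about 1 mm. I correct +y by 1 mm and lower until the mouth surrounds the cone, then check lateral force.

Emit:
{"name": "send_rows", "arguments": {"commands": [[[0.0,-0.007,-0.001],[0,0,0],1],[[0.08,-0.007,-0.001],[0,0,0],1],[[0.16,-0.007,-0.001],[0,0,0],1],[[0.21,-0.007,-0.001],[0,0,0],1],[[0.24,-0.007,-0.001],[0,0,0],1],[[0.26,-0.007,-0.001],[0,0,0],1],[[0.26,-0.007,-0.001],[0,0,0],1],[[0.26,-0.007,-0.001],[0,0,0],1]]}}

```text
time: 13.13
tcp_pos: [0.4864, -0.0675, 0.327]
tool_rot: [1.309, 1.569, -1.83]
wrist_force: [-1.2, 0.4, -0.2]
finger_gap: 0.0379
```

```bash
python3 - <<'E'
from h import *
for i in range(1):
    s,p,R=cur();t=p+R[:,0]*.19;print(s["time"],s["finger_gap"],t.round(4),R[:,0].round(4),np.round(s["wrist_force"],2),np.round(s["torque"],3))
im=manip.grab_frame("side");cv2.imwrite("pics/s11.png",cv2.resize(im[130:230,320:440],None,fx=6,fy=6,interpolation=cv2.INTER_CUBIC))
im=manip.grab_frame("wrist");cv2.imwrite("pics/w11.png",im)
s,p,R=cur();print(np.round(s["wrist_force"],2))
E
```

```text
13.1333 0.03790491927639104 [ 0.4863 -0.0678  0.137 ] [-4.0e-04 -1.5e-03 -1.0e+00] [-1.19  0.4  -0.19] [ 0.027 -0.026  0.03 ]
[0.66 0.09 0.17]
```

View pics/s11.png

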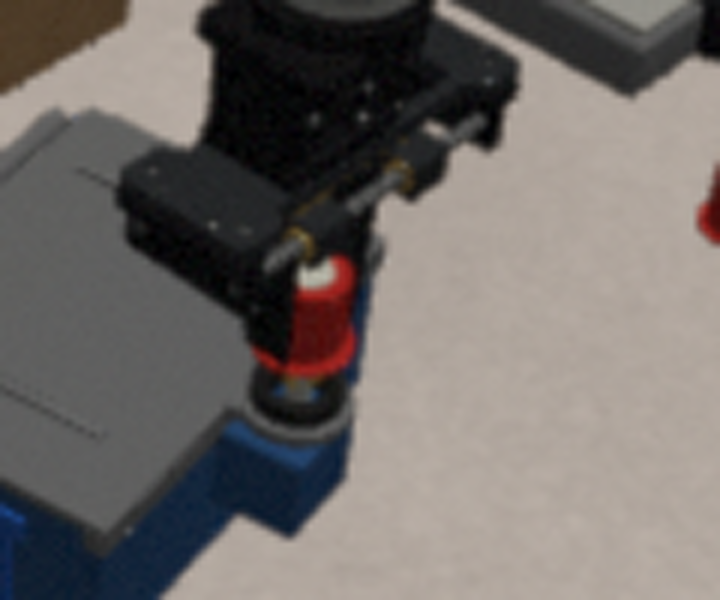

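View pics/w11.png

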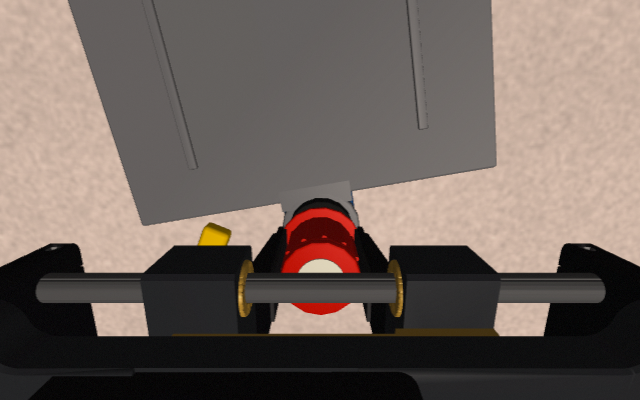

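The cap mouth is around the cone with no lateral force. The flange (centre u≈302) and gasket (u≈300) are aligned in side, and in the wrist view both are at u≈320. I'll go down slowly to the start of the snap zone.

Emit:
{"name": "send_rows", "arguments": {"commands": [[[0.02,0,0],[0,0,0],1],[[0.04,0,0],[0,0,0],1],[[0.055,0,0],[0,0,0],1],[[0.065,0,0],[0,0,0],1],[[0.065,0,0],[0,0,0],1]], "force": 60}}

```text
time: 13.65
tcp_pos: [0.4865, -0.0676, 0.318]
tool_rot: [1.544, 1.569, -1.595]
wrist_force: [-1.6, -0.8, 2.0]
finger_gap: 0.0376
```

```bash
python3 - <<'E'
from h import *
s,p,R=cur();t=p+R[:,0]*.19;print(s["time"],s["finger_gap"],t.round(4),R[:,0].round(4),np.round(s["wrist_force"],2),np.round(s["torque"],3))
c=manip.get_calibration("wrist");print(proj(c,[.484+.022,-.0677,.108]))
E
```

```text
13.65 0.037552279771478216 [ 0.4865 -0.0681  0.128 ] [-1.0e-04 -2.2e-03 -1.0e+00] [-1.6  -0.78  1.96] [-0.136  0.333  0.045]
[320.39018557 204.50906536]
```

Snap resistance has begun at the expected height, with a 1.6 N lateral push towards −x. I nudge 0.6 mm that way and press through the click.

Emit:
{"name": "send_rows", "arguments": {"commands": [[[0.005,0,0.004],[0,0,0],1],[[0.012,0,0.004],[0,0,0],1],[[0.02,0,0.004],[0,0,0],1],[[0.028,0,0.004],[0,0,0],1]]}}

```text
time: 13.98
tcp_pos: [0.4864, -0.0679, 0.3162]
tool_rot: [2.06, 1.568, -1.079]
wrist_force: [-5.8, 0.6, 12.6]
finger_gap: 0.0377
```

```bash
python3 - <<'E'
from h import *
s,p,R=cur();t=p+R[:,0]*.19;print(s["time"],s["finger_gap"],t.round(4),R[:,0].round(4),np.round(s["wrist_force"],2),np.round(s["torque"],3))
E
```

```text
13.9833 0.03768942910492564 [ 0.4867 -0.0684  0.1262] [ 0.0015 -0.0029 -1.    ] [-5.8   0.59 12.63] [ 0.058  1.084 -0.011]
```

Emit:
{"name": "send_rows", "arguments": {"commands": [[[0.01,0,0.006],[0,0,0],1],[[0.02,0,0.01],[0,0,0],1],[[0.03,0,0.012],[0,0,0],1],[[0.04,0,0.012],[0,0,0],1]]}}

```text
time: 14.32
tcp_pos: [0.4854, -0.0679, 0.3132]
tool_rot: [2.561, 1.565, -0.578]
wrist_force: [-3.9, 1.0, 11.5]
finger_gap: 0.0375
```

```bash
python3 - <<'E'
from h import *
s,p,R=cur();t=p+R[:,0]*.19;print(s["time"],s["finger_gap"],t.round(4),R[:,0].round(4),np.round(s["wrist_force"],2),np.round(s["torque"],3))
im=manip.grab_frame("side");cv2.imwrite("pics/s12.png",cv2.resize(im[130:230,320:440],None,fx=6,fy=6,interpolation=cv2.INTER_CUBIC))
E
```

```text
14.3167 0.03748815392468772 [ 0.4863 -0.0685  0.1232] [ 0.0046 -0.003  -1.    ] [-3.87  0.99 11.45] [ 0.277  0.855 -0.037]
```

View pics/s12.png

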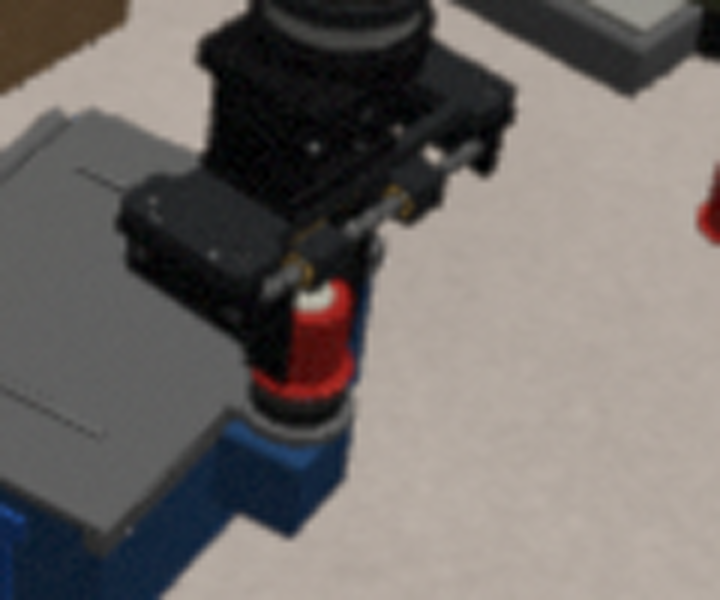

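```bash
python3 - <<'E'
from h import *
s,p,R=cur();t=p+R[:,0]*.19
print(delta([.4858,-.0680,.113],down([0,-1,0])))
E
```

```text
(array([ 0.062,  0.001, -0.003]), array([ 0.0007, -0.0013, -0.0009]))
```

Emit:
{"name": "send_rows", "arguments": {"commands": [[[0.02,0,0.0],[0,-0.003,-0.001],1],[[0.035,0,0.002],[0,-0.004,-0.001],1],[[0.05,0,0.003],[0,-0.004,-0.001],1],[[0.06,0,0.003],[0,-0.004,-0.001],1]]}}

```text
time: 14.7
tcp_pos: [0.4847, -0.0678, 0.3025]
tool_rot: [-0.073, 1.562, 3.071]
wrist_force: [1.5, -0.1, 2.1]
finger_gap: 0.038
```

```bash
python3 - <<'E'
from h import *
s,p,R=cur();t=p+R[:,0]*.19;print(s["time"],s["finger_gap"],t.round(4),R[:,0].round(4),np.round(s["wrist_force"],2),np.round(s["torque"],3))
print(delta([.4858,-.0680,.108],down([0,-1,0])))
im=manip.grab_frame("side");cv2.imwrite("pics/s13.png",cv2.resize(im[130:230,320:440],None,fx=6,fy=6,interpolation=cv2.INTER_CUBIC))
E
```

```text
14.7 0.0380000958954514 [ 0.4831 -0.0677  0.1125] [-8.6e-03  6.0e-04 -1.0e+00] [ 1.53 -0.15  2.05] [-0.024 -0.277 -0.082]
(array([ 0.03 ,  0.001, -0.007]), array([0.0006, 0.0027, 0.0002]))
```

View pics/s13.png

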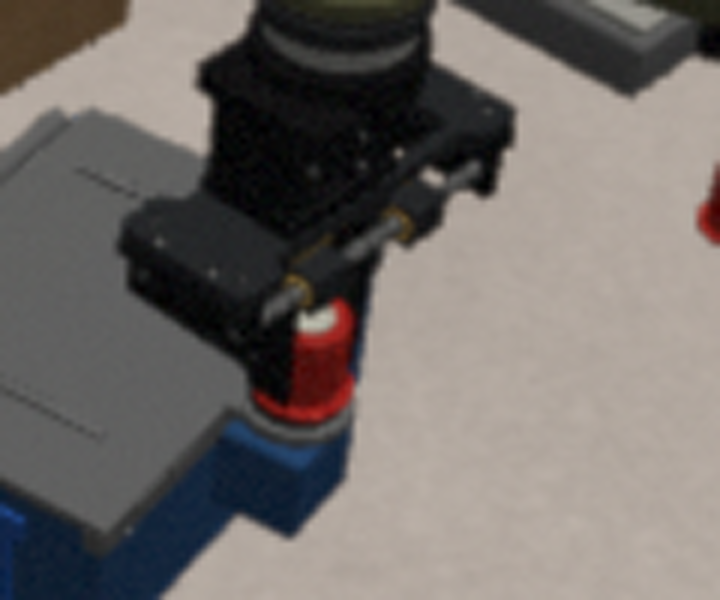

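It clicked: force fell from 12 to 2 N and the cap dropped onto the gasket. Now I squash the gasket.

Emit:
{"name": "send_rows", "arguments": {"commands": [[[0.015,0,-0.004],[0,0.002,0],1],[[0.03,0,-0.006],[0,0.002,0],1],[[0.04,0,-0.006],[0,0.002,0],1],[[0.05,0,-0.006],[0,0.002,0],1],[[0.05,0,-0.006],[0,0.002,0],1]]}}

```text
time: 15.17
tcp_pos: [0.4857, -0.0679, 0.2988]
tool_rot: [-0.141, 1.565, 3.003]
wrist_force: [-13.2, 2.4, 24.5]
finger_gap: 0.0379
```

```bash
python3 - <<'E'
from h import *
s,p,R=cur();t=p+R[:,0]*.19;print(s["time"],s["finger_gap"],t.round(4),R[:,0].round(4),np.round(s["wrist_force"],2),np.round(s["torque"],3))
print(delta([.4858,-.0680,.108],down([0,-1,0])))
E
```

```text
15.1667 0.03788261139918352 [ 0.4847 -0.0677  0.1088] [-5.5e-03  8.0e-04 -1.0e+00] [-13.19   2.37  24.5 ] [ 0.395  2.413 -0.043]
(array([ 0.005,  0.001, -0.001]), array([0.0007, 0.0018, 0.0002]))
```

Emit:
{"name": "send_rows", "arguments": {"commands": [[[0.026,0,0.0],[0,0.001,0],1],[[0.028,0,0.002],[0,0.001,0],1],[[0.028,0,0.003],[0,0.001,0],1],[[0.028,0,0.003],[0,0.001,0],1],[[0.028,0,0.003],[0,0.001,0],1],[[0.028,0,0.003],[0,0.001,0],1]]}}

```text
time: 15.67
tcp_pos: [0.4855, -0.0679, 0.2988]
tool_rot: [-0.203, 1.566, 2.941]
wrist_force: [-13.2, 2.9, 25.1]
finger_gap: 0.0381
```

```bash
python3 - <<'E'
from h import *
s,p,R=cur();t=p+R[:,0]*.19;print(s["time"],s["finger_gap"],t.round(4),R[:,0].round(4),np.round(s["wrist_force"],2),np.round(s["torque"],3))
im=manip.grab_frame("side");cv2.imwrite("pics/s14.png",cv2.resize(im[130:230,320:440],None,fx=6,fy=6,interpolation=cv2.INTER_CUBIC))
im=manip.grab_frame("top");cv2.imwrite("pics/t14.png",im)
im=manip.grab_frame("wrist");cv2.imwrite("pics/w14.png",im)
s,p,R=cur();t=p+R[:,0]*.19;print(s["time"],t.round(4),np.round(s["wrist_force"],2))
E
```

```text
15.6667 0.038095263716756485 [ 0.4846 -0.0677  0.1088] [-4.4e-03  9.0e-04 -1.0e+00] [-13.17   2.9   25.07] [ 0.44   2.394 -0.026]
15.8167 [ 0.4846 -0.0677  0.1088] [-13.06   1.78  25.75]
```

View pics/s14.png

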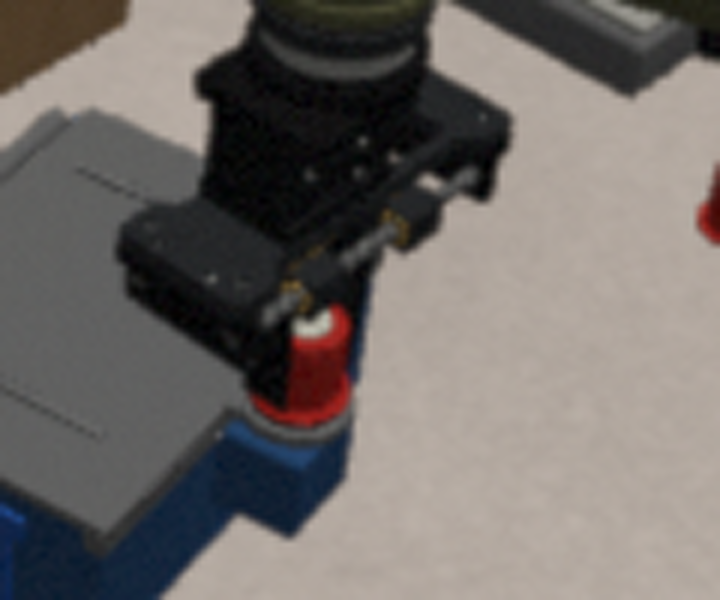

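View pics/w14.png

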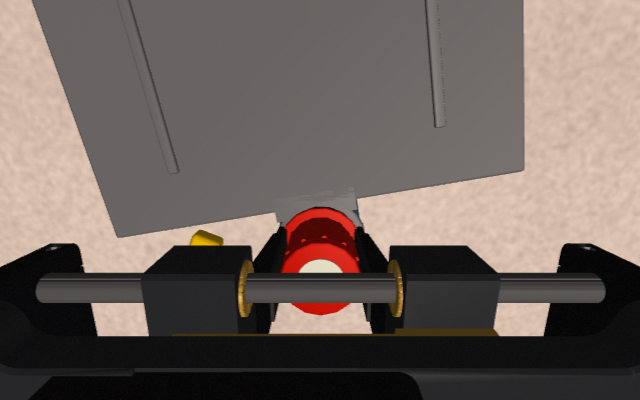

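View pics/t14.png

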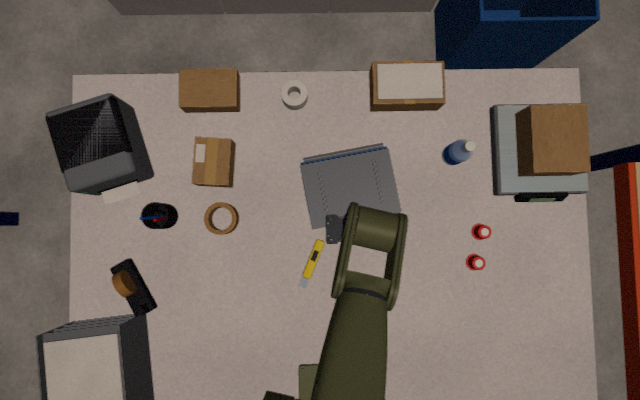

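```bash
python3 - <<'E'
from h import *
s=manip.read_state();print(s["time"],s["wrist_force"],s["finger_gap"])
print(manip.hand_in())
E
```

```text
15.8167 [-13.06157198   1.78276318  25.75324089] 0.03772830466464652
the job is handed in; nothing more can be done
None
```

The lid is shut, the cap has clicked onto the stud, and I handed the job in at 15.8 s with the fingers still gripping the cap and pressing it down.

- **Lid:** I lowered it slowly with the closed fingertips until it met its stop. The tips were then at 98.3 mm (lid top 98 mm expected) with about 10 N on them. It stayed shut after I lifted off, with the stud through the eye.
- **Cap:** I took the leftmost of the three red caps. It clicked after a resistance peak of about 12.6 N, and the force then dropped to 2 N.
- **Gasket:** I kept pressing until the cap was against a hard stop at about 25 N. From the fingertip height, the cap's origin is at about 102.6 mm, against 103 mm when fully home. In the side picture almost no gasket shows under the flange. The opening is 38 mm on the knob.
- **Checks that disagreed:**
  - The cameras differed by 1–3 mm on the cap's position, so I relied on the wrist camera's relative view.
  - A sideways force of about 13 N towards the robot remained on the cap during the final press. One nudge did not reduce it, and I left it.
- **Other things:** In the last top view they appear to be where they started.

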